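# Square a heel lift to the bar of a heeling jig and close the cup on it

### The arm

A 6-joint arm with a two-finger parallel gripper is mounted at the origin on the work surface. World frame = base frame: x ahead of the robot, y to its left, z up, the work surface at z = 0. Lengths are in m, angles in degrees, forces in N, time in s.
With the tool pointing down it reaches from about 0.3 to 0.75 m from the base axis. Payload 8.5 kg.
Tool frame: the origin (TCP) lies at the centre of the arm's flange, where the gripper is bolted on; the fingertips stand 173 mm ahead of it and the grasp point (between the pads) lies env.pinch_z ahead of it (env.pinch_z is the distance from the TCP to the grasp point, in m); z points along the fingers, y is the line along which they close (so a half turn about z gives the same grasp; the last joint's range is limited). The gripper opens to 85 mm and grips with 20 to 120 N. Pads are 22 mm wide; open, the fingers measure 114 mm over their backs; the gripper's body (76 mm by 85 mm) begins 54 mm behind the grasp point. The pads swing forward as they close: fully open they stand 13 mm farther back than shut.
Start: joints at [-84.758, 21.807, 74.336, -0, 83.858, -12.336], TCP at [0.166, -0.524, 0.405] pointing down, gripper open.
Joint ranges: [-178.18, 178.18], [-50.72, 133.34], [12.68, 142.11], [-81.47, 261.47], [9.98, 163.14], [-165.26, 165.26]. Speed limits (degrees/s): [136.94, 136.94, 180, 180, 180, 180].

### API

Orientations are given as a 3x3 rotation matrix whose columns are the frame's x, y, z axes.
In Python, from rig import env, get_image, job, spotter gives the robot as it stands. The module is installed in compiled form; this text tells all that it offers.
- The arm moves only by the shell command python3 -m creep 'ROWS' [FORCE]. ROWS is text: rows parted by semicolons, each of 7 numbers parted by spaces: the turn, a rotation vector about the tool's x, y, z in units of 8 degrees (1.0 is 8 degrees), then the shift along the tool's x, y, z in units of 30 mm (1.0 is 30 mm), then the finger opening in mm, from 0 to 85.4. A call has 1 to 12 rows; each row is the pose to reach, as a shift and turn from the pose commanded when the call began, along the tool's axes at that moment; what a row does not reach only later rows make up. A row lasts 1/10 s, in which the tool goes at most 50 mm and 8.59 degrees, less where a joint would pass 70% of its speed; a pose out of reach is approached as far as the arm can. A call with a gripper value outside its range is refused whole. The fingers move at their own pace and stop on an object; FORCE is the grip in N (left out, the last holds). Time passes only in rows, so rows that repeat a pose let the fingers close. It gives the time, the measured TCP pose, the force, the opening and the grip force at its end, in the units of the state.
- env.observe(): the state, without advancing time (a new reading comes with each control period).
- get_image(name): name is "scene" or "side" or "wrist"; returns a dict with "image" (420x560x3 uint8, blue, green, red), "depth" (420x560 float32, m along the optical axis (not along the pixel's ray), 0 where there is no reading), "intrinsics" (3x3 intrinsics, pixels), "view" (4x4, takes a point from world to camera coordinates). Camera axes: x right, y up, looking along -z (the intrinsics and any distortion apply to the point x, -y, -z); pixel columns grow to the right and rows downward; lengths in m; the calibration is good to about 2 mm. A picture is of the moment at which its call begins.
- job.close_job(): hands the job in; it is judged then, once.
Trained networks look in a picture, given as the dict that the camera call returned (one of the last four; its "shot" number tells which), for a name from the list of things; names that differ only in an ending like _2 or _b are one class to them, and where a whole thing is asked for, a point or a joint stands for the part that bears it (a point fixed in the world has none). Each returns a list of dicts, best first, with "p" (0 to 1); they miss things now and then, are a little off and sometimes report something else, mostly with a low value. They report only what shows in the picture. A call takes as long as a camera call. They do not tell look-alikes from the thing itself.
- spotter.boxes_of(label, picture): "xy" ([column, row] in pixels, amid what is visible of it).
The state is a dict: "time_s": time; "q": joint angles; "qvel": joint speeds; "joint_efforts": joint torques, N m; "position": TCP position; "tool_rot": TCP orientation; "ft_force": force on the tool from outside, world axes, zero at the start; "wrist_torque": the same for the moment, N m; "grip_width": finger opening in m; "gripper_force": force on a finger pad.
Only numpy, scipy, OpenCV 4.12 (cv2) and the standard library are available. Lean on these libraries where they do the work, as an engineer would, in place of code of your own. Each camera call takes 0.05 s, during which the arm holds its last target. There are 200 camera calls.

### The job

With a light fingertip, turn the D-shaped heel lift where it lies on the bed of the jig, without picking it up, until its straight edge lies flush against the fixed bar. Then slide the U-shaped heel cup gently up behind it until the cup bears on the lift's round back, so that the lift is held square to the bar, and let go. Never press the lift hard, and leave the other things on the bench where they are.

Things in the scene. Friction and masses are not known exactly. Their poses are not given: they have to be found in the camera images.
- lift_center (a point): The heel lift: a flat D-shaped disc on the jig's bed, black hard-rubber face up on a brown fibre-board back, 9 mm thick, 55 g: an 80 mm circle with one straight edge, 53 mm long, 30 mm from the circle's centre. This point is the circle's centre, half-way up (4.5 mm above the bed). Its x axis points square to the straight edge, z up. Its face bruises if pressed with more than 15 N.
- lift_flat (a point): Middle of the lift's straight edge, half-way up: 30 mm along x from lift_center, same axes. The lift slides easily on the bed, the bar and the cup (friction about 0.2), but its rubber face grips a fingertip well (about 1): a fingertip that presses it off-centre with about 5 N can drag it round and forward. At the start its round edge is near the bar.
- jig: The jig: a 200 x 122 x 14 mm aluminium plate bolted to the bench; origin under its centre, z up. Its flat top, 14 mm above the bench, is the bed. The fixed bar stands across its +x end, its face 72 mm from the origin; the cup slides along x towards it. A low steel stop, 10 mm high above the bed and 8 mm thick, stands across the -x end, 90 mm from the origin.
- bar_face (a point): Middle of the face of the fixed steel bar against which the straight edge must lie, 4.5 mm above the bed. Axes of the jig: x points square into the bar (away from the lift), y along it, z up. The bar is 16 mm thick, 108 mm long, 14 mm high above the bed. With the lift flush, lift_center is at x = -30 mm, y about 0 in these axes, and its x axis points along this one.
- jaw (a joint): Travel of the heel cup towards the bar along the jig's x axis, in m: 0 fully drawn back, 0.016 when it bears on a lift that is flush with the bar (more if it presses hard), stop at 0.022. It needs about 4 N to slide and stays where it is left. It spoils the lift if it presses on it with more than 25 N.
- jaw_post (a point): Centre of the upright black round knob on the back of the cup, 18 mm diameter, 26 mm tall; this point is half-way up it, 29 mm above the bed; its top is 42 mm above the bed. Push it from behind (or pinch it) to slide the cup towards the bar. It is 52 mm behind cup_center; the cup's straight back edge is 10 mm behind the knob's centre.
- cup_center (a point): Centre of the cup's half-round mouth, at the bed. The cup is a bright steel U-shaped plate 8 mm high (1 mm lower than the lift's face) and 100 mm wide; its half-round mouth, 41 mm radius, opens towards the bar and its two ends reach 4 mm ahead of this point. The lift lies in it. Axes of the jig.
- jar: Bystander: amber glass jar with steel lid, 64 mm diameter, 85 mm tall, beside the jig; origin under its centre.
- last: Bystander: white plastic shoe last, about 260 mm long, 105 mm tall, beside the jig; origin under its middle.
- hammer: Bystander: hammer lying on the bench, 260 mm long, wooden handle; origin under its middle.
Mind the look-alikes: they are no part of the job. Of the things like the jig, leave any that is blue or brown; of the rest the larger one is meant.

How it is judged (in metres and radians):
On the way:
1. the lift's straight edge lies flush against the bar (within 1.5 mm and 0.04 rad) while the cup is still drawn back, at least 5 mm short of it (x of lift_flat in the frame of bar_face between -0.0015 and 0.0015 m and angle between the x axis of lift_center and the x axis of bar_face, either way round below 0.04 rad and value of joint jaw below 0.011 m), for 0.3 s.
At the end, for the whole second after the job is handed in: The lift lies flat on the bed with its straight edge against the bar (gap under 1.5 mm, square within 0.04 rad), the cup is up against its round back (within 1.5 mm: travel above 0.0145), and the lift is at rest (x of lift_flat in the frame of bar_face between -0.0015 and 0.0015 m and angle between the x axis of lift_center and the x axis of bar_face, either way round below 0.04 rad and z of lift_center in the frame of bar_face below 0.002 m and angle between lift_center's own z axis and vertical below 0.04 rad and value of joint jaw above 0.0145 m and linear speed of lift below 0.01 m/s); the robot touches nothing.
It fails at once if the lift's face or edge is pressed by the gripper with more than 15 N (contact force between the fingers and lift above 15 N).
It fails at once if the cup presses the lift with more than 25 N (contact force between jaw and lift above 25 N).
It fails at once if the lift is picked up from the bed or tipped (z of lift_center in the frame of bar_face above 0.006 m or angle between lift_center's own z axis and vertical above 0.2 rad).
It fails at once if the jar, the last or the hammer is moved by more than 15 mm (distance of any of jar, last, hammer from where it was at the start of the episode above 0.015 m).
It also fails if it takes over 67 s, if anything falls off the work surface, if the arm or the gripper's body presses on something with over 40 N, if the wrist force passes 120 N, or if a joint passes its speed limit or range.

## Working session

There is one attempt and no reset: what is moved stays moved. The work goes in short steps, Python scripts to look and compute and a shell command to move; the robot and the scene stay as the last step left them, time stands still between calls to the robot, and variables do not carry over. Pictures are saved under pics/ and viewed, at most 10 in all, crops included, and the job is handed in when it is done.

```bash
mkdir -p pics; cat > h.py <<'E'
import numpy as np, cv2
from rig import env,get_image,job,spotter
def world(pic,u,v,z=None):
    K=pic["intrinsics"];V=np.linalg.inv(pic["view"])
    r=np.array([(u-K[0,2])/K[0,0],-(v-K[1,2])/K[1,1],-1.])
    o=V[:3,3];d=V[:3,:3]@r
    if z is None: return o+d*pic["depth"][int(round(v)),int(round(u))]
    return o+d*(z-o[2])/d[2]
def proj(pic,p):
    c=pic["view"]@np.r_[p,1];q=pic["intrinsics"]@np.array([c[0],-c[1],-c[2]]);return q[:2]/q[2]
E
python3 - <<'E'
from h import *
s=env.observe();print(s["position"],s["tool_rot"],s["ft_force"],env.pinch_z)
for n in("scene","side"):
    p=get_image(n);cv2.imwrite(f"pics/{n}0.png",p["image"])
    for l in("jig","lift_center","jaw_post","jar","last","hammer"):
        print(n,l,[(round(b["p"],2),np.round(b["xy"]),np.round(world(p,*b["xy"]),3)) for b in spotter.boxes_of(l,p)])
E
```

```text
[ 0.16609165 -0.524266    0.40409176] [[ 9.53317015e-01  3.01971257e-01 -1.69501209e-04]
 [ 3.01971163e-01 -9.53315873e-01  1.50427411e-03]
 [ 2.92659351e-04 -1.48523458e-03 -9.99998854e-01]] [ 0.69510648 -0.48514232  0.81210294] 0.1547
scene jig [(0.96, array([294., 173.]), array([0.435, 0.238, 0.012])), (0.89, array([237., 194.]), array([0.367, 0.056, 0.01 ])), (0.88, array([285., 240.]), array([ 0.586, -0.023,  0.018])), (0.76, array([142., 235.]), array([ 0.3  , -0.212,  0.014])), (0.24, array([230., 291.]), array([ 0.604, -0.239,  0.053]))]
scene lift_center [(0.72, array([291., 235.]), array([ 0.59 , -0.005,  0.023])), (0.56, array([302., 244.]), array([ 0.628, -0.015,  0.024]))]
scene jaw_post [(0.87, array([135., 226.]), array([ 0.268, -0.206,  0.02 ])), (0.69, array([291., 230.]), array([0.58 , 0.009, 0.024])), (0.6, array([234., 188.]), array([0.35 , 0.067, 0.018])), (0.47, array([290., 168.]), array([0.414, 0.25 , 0.017]))]
scene jar [(0.63, array([325., 191.]), array([0.589, 0.145, 0.066])), (0.48, array([282., 237.]), array([ 0.576, -0.022,  0.022]))]
scene last [(0.71, 
[... 345 characters left out ...]
 array([0.567, 0.023, 0.015]))]
side lift_center [(0.79, array([259., 202.]), array([ 0.626, -0.005,  0.024]))]
side jaw_post [(0.79, array([280., 341.]), array([0.412, 0.266, 0.016])), (0.58, array([365., 277.]), array([0.349, 0.075, 0.018]))]
side jar [(0.69, array([231., 251.]), array([0.557, 0.187, 0.078])), (0.52, array([325., 157.]), array([ 0.568, -0.202,  0.045])), (0.28, array([278., 216.]), array([0.567, 0.014, 0.023]))]
side last [(0.81, array([325., 156.]), array([ 0.569, -0.203,  0.048])), (0.22, array([277., 220.]), array([0.568, 0.016, 0.014]))]
side hammer [(0.78, array([153., 251.]), array([0.721, 0.221, 0.027])), (0.66, array([325., 156.]), array([ 0.567, -0.202,  0.046]))]
```

View pics/scene0.png

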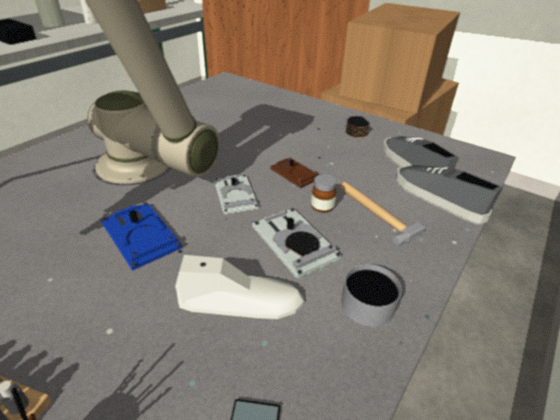

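View pics/side0.png

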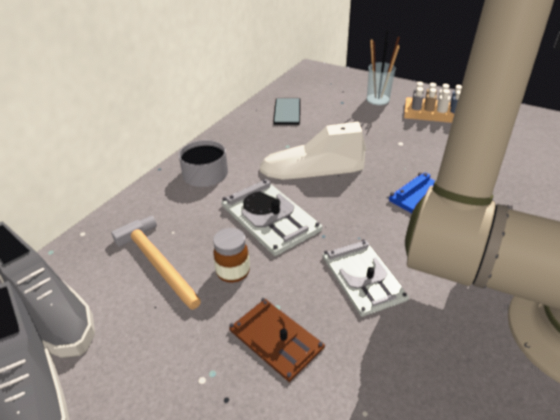

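Candidates in scene: brown (294,173), small silver (237,194), large silver (295,240), blue (142,235). The large silver one fits: it is neither blue nor brown, and it is larger than the other silver one. I'll confirm this in a crop and measure its corners.

```bash
python3 - <<'E'
from h import *
p=get_image("scene");c=p["image"][160:290,200:360];cv2.imwrite("pics/crop.png",cv2.resize(c,None,fx=4.6,fy=4.6,interpolation=cv2.INTER_CUBIC))
E
```

```text
(no output)
```

View pics/crop.png

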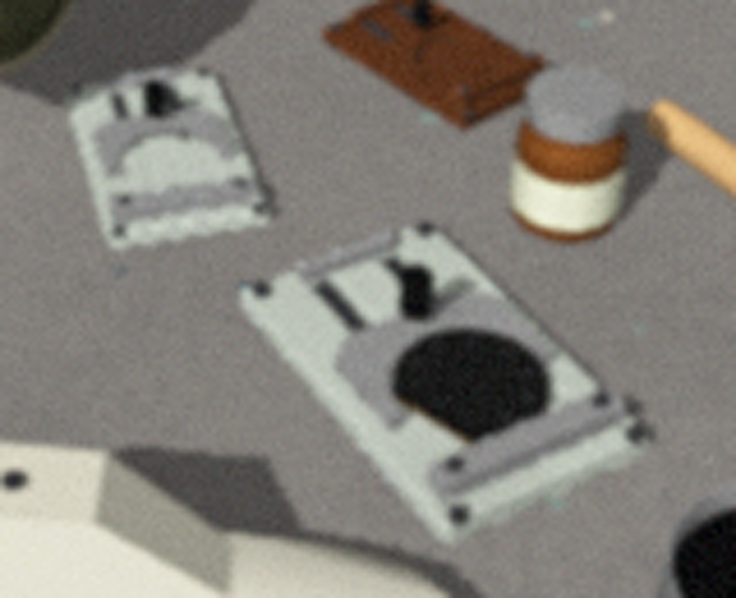

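```bash
python3 -m creep '0 0 0 1.5 -1 0 0; 0 0 0 3 -2 0 0; 0 0 0 4.5 -3 0 0; 0 0 0 6 -4 0 0; 0 0 0 7.5 -5 0 0; 0 0 0 9 -6 0 0; 0 0 0 10.5 -7 0 0; 0 0 0 12 -8 0 0; 0 0 0 13.5 -9 0 0; 0 0 0 15 -10 0 0;0 0 0 15 -10 0 0'
```

```text
time_s: 1.85
position: [0.5056, -0.1, 0.4049]
tool_rot: [[0.953, 0.303, 0.001], [0.303, -0.953, -0.0], [0.001, 0.0, -1.0]]
ft_force: [0.0, -0.6, 0.7]
grip_width: -0.0001
gripper_force: 0.0
```

View wrist.

The crop shows the larger silver jig with the black lift in it (crop centre about 450,385). The knob is at (415,290), the bar runs (445,475) to (605,405), and the lift's flat is at lower left, about (430,420).

```bash
python3 - <<'E'
from h import *
p=get_image("wrist");cv2.imwrite("pics/w1.png",p["image"])
print(np.linalg.inv(p["view"])[:3].round(3),p["intrinsics"])
for l in("jig","lift_center","jaw_post","jar"):
        print(l,[(round(b["p"],2),np.round(b["xy"]),np.round(world(p,*b["xy"]),3)) for b in spotter.boxes_of(l,p)])
E
```

```text
[[ 0.304  0.914  0.268  0.574]
 [-0.953  0.291  0.085 -0.078]
 [-0.001 -0.281  0.96   0.373]] [[318.17051549   0.         278.94178895]
 [  0.         318.17051549 206.74319371]
 [  0.           0.           1.        ]]
jig [(0.93, array([122., 248.]), array([0.362, 0.059, 0.009])), (0.93, array([324., 298.]), array([ 0.379, -0.2  ,  0.019])), (0.63, array([196.,  87.]), array([0.573, 0.004, 0.053])), (0.57, array([  3., 124.]), array([0.471, 0.209, 0.01 ]))]
lift_center [(0.74, array([223.,  41.]), array([ 0.623, -0.004,  0.022]))]
jaw_post [(0.87, array([104., 264.]), array([0.346, 0.069, 0.026])), (0.74, array([195.,  79.]), array([0.58 , 0.006, 0.054])), (0.56, array([278., 347.]), array([ 0.291, -0.167,  0.02 ]))]
jar [(0.8, array([38., 38.]), array([0.571, 0.143, 0.063]))]
```

View pics/w1.png

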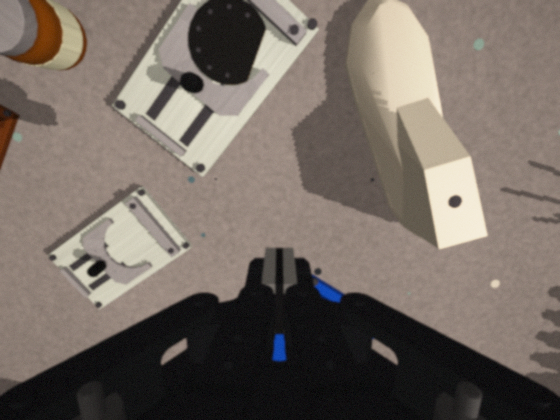

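Wrist view: knob (191,82), lift disc (227,40) with its flat on its right at about x=262, pointing towards the last. The bar is at upper right (285,20), and the jig's rear screws are at (120,104) and (201,168), with a front one at (312,23).

```bash
python3 - <<'E'
from h import *
p=get_image("wrist")
a,b,c=[world(p,*q,z=.015) for q in((120,104),(201,168),(312,23))]
print(a,b,c,np.linalg.norm(a-b),np.linalg.norm(c-b));d=c-b;e=a-b
print(np.degrees(np.arctan2(d[1],d[0])),np.degrees(np.arctan2(-e[0],e[1])), (a+c)/2)
print(world(p,191,82,z=.056))
E
```

```text
[0.53027538 0.08410035 0.015     ] [ 0.48939764 -0.01486266  0.015     ] [ 0.66537921 -0.08621322  0.015     ] 0.10707318596049456 0.18989580148811455
-22.069767659379295 -22.443600636203247 [ 0.59782729 -0.00105643  0.015     ]
[0.57452115 0.00547027 0.056     ]
```

```bash
python3 -m creep '0 0 1 .4 -1 .6 0; 0 0 2 .8 -2 1.2 0; 0 0 3 1.2 -3 1.8 0; 0 0 4 1.65 -4.1 2.4 0; 0 0 5 1.65 -4.1 2.7 0;0 0 5 1.65 -4.1 2.7 0;0 0 5 1.65 -4.1 2.7 0'
python3 - <<'E'
from h import *
p=get_image("wrist");cv2.imwrite("pics/w2.png",p["image"]);np.savez("w2.npz",**{k:p[k] for k in("image","depth","intrinsics","view")})
for l in("lift_center","jaw_post"):
        print(l,[(round(b["p"],2),np.round(b["xy"]),np.round(world(p,*b["xy"]),3)) for b in spotter.boxes_of(l,p)])
E
```

```text
time_s: 2.85
position: [0.5145, 0.0286, 0.3242]
tool_rot: [[0.925, -0.38, 0.0], [-0.38, -0.925, -0.0], [0.001, 0.0, -1.0]]
ft_force: [-0.6, -0.3, 0.1]
grip_width: 0.0001
gripper_force: 0.0
lift_center [(0.82, array([265.,  54.]), array([ 0.626, -0.005,  0.022]))]
jaw_post [(0.88, array([541., 328.]), array([ 0.292, -0.163,  0.021])), (0.67, array([266., 113.]), array([0.585, 0.01 , 0.048])), (0.61, array([277., 350.]), array([0.363, 0.093, 0.016])), (0.43, array([ 79., 343.]), array([0.448, 0.28 , 0.015]))]
```

View pics/w2.png

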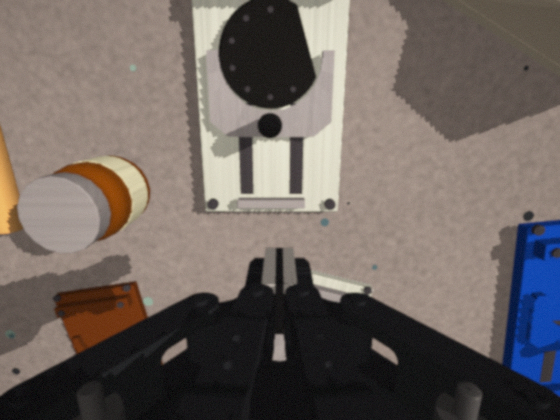

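```bash
python3 -m creep '0 0 0 1 0 0 0; 0 0 0 2 0 0 0; 0 0 0 2 0 0 0; 0 0 0 2 0 0 0'
cat >> h.py <<'E'
TH=np.radians(-22.25);JX=np.array([np.cos(TH),np.sin(TH)]);JY=np.array([-JX[1],JX[0]]);JC=np.array([.598,-.001])
def J(w): d=np.asarray(w)[...,:2]-JC; return np.stack([d@JX,d@JY],-1)*1000
def lift(p,save=None):
    im=p["image"];g=im.max(2)
    m=(g<55).astype(np.uint8)
    # only pixels whose depth-derived height is that of the lift's face
    H,W=g.shape;K=p["intrinsics"];V=np.linalg.inv(p["view"])
    u,v=np.meshgrid(np.arange(W),np.arange(H))
    r=np.stack([(u-K[0,2])/K[0,0],-(v-K[1,2])/K[1,1],-np.ones_like(u)],-1)
    w=V[:3,3]+(r@V[:3,:3].T)*p["depth"][...,None]
    m&=(np.abs(w[...,2]-.023)<.012)&(np.abs(J(w)-[30,0])<[75,60]).all(-1)
    m=cv2.morphologyEx(m,cv2.MORPH_OPEN,np.ones((3,3)));m=cv2.morphologyEx(m,cv2.MORPH_CLOSE,np.ones((5,5)))
    cs=cv2.findContours(m,cv2.RETR_EXTERNAL,cv2.CHAIN_APPROX_NONE)[0]
    c=max(cs,key=cv2.contourArea)[:,0].astype(float)
    P=J(np.array([world(p,a,b,z=.023) for a,b in c]))
    from scipy.optimize import least_squares
    def res(q):
        d=P-q[:2];n=np.array([np.cos(q[2]),np.sin(q[2])]);return np.maximum(np.hypot(*d.T)-q[3],d@n-q[3]*.75)
    best=min((least_squares(res,[*P.mean(0),a,40],loss="soft_l1") for a in np.radians(range(-180,180,30))),key=lambda s:s.cost)
    q=best.x
    if save: 
        o=im.copy();cv2.drawContours(o,[c.astype(int)[:,None]],-1,(0,0,255),1);cv2.imwrite(save,o)
    return q[:2].round(1),np.degrees(q[2]).round(1),q[3].round(1),np.sqrt(np.mean(best.fun**2)).round(2)
E
python3 - <<'E'
from h import *
p=get_image("wrist");print(lift(p,"pics/w3.png"))
for l in("lift_center","jaw_post"):
        print(l,[(round(b["p"],2),np.round(b["xy"]),np.round(world(p,*b["xy"]),3)) for b in spotter.boxes_of(l,p)])
E
```

```text
time_s: 3.4
position: [0.5699, 0.0063, 0.3237]
tool_rot: [[0.924, -0.381, -0.0], [-0.381, -0.924, 0.0], [-0.0, -0.0, -1.0]]
ft_force: [-0.0, 0.7, -0.0]
grip_width: 0.0002
gripper_force: 0.0
(array([27.4,  3.2]), np.float64(-72.1), np.float64(38.3), np.float64(0.36))
lift_center [(0.55, array([268., 134.]), array([ 0.624, -0.006,  0.022]))]
jaw_post [(0.76, array([533., 373.]), array([ 0.291, -0.168,  0.019])), (0.19, array([270., 178.]), array([0.589, 0.006, 0.021]))]
```

View pics/w3.png

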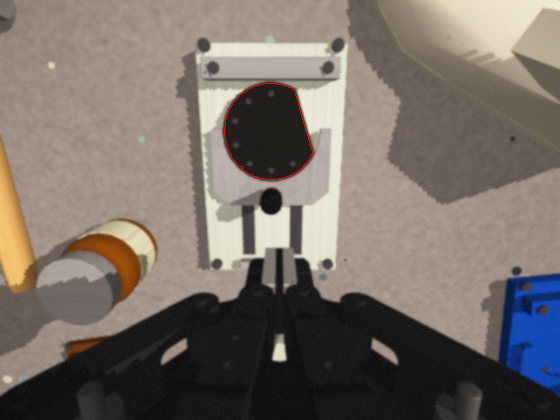

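The contour fits the lift: centre (268,131), flat on the right with its normal at about -72° in jig axes. The bar is at row 68, the knob at (270,201), and the plate screws at (204,45), (337,45), (216,264) and (326,264). I'll refine the jig frame from these.

```bash
python3 - <<'E'
from h import *
p=get_image("wrist")
s=np.array([world(p,*q,z=.015) for q in((204,45),(337,45),(326,264),(216,264))]);print(J(s).round(1))
print("knob",J(world(p,270,201,z=.056)),"bar",J(world(p,270,80,z=.028)),J(world(p,270,57,z=.028)), "rear edge",J(world(p,270,270,z=.014)))
print("cup horns",J(world(p,326,128,z=.022)),J(world(p,214,132,z=.022)))
# bar front edge by depth
for u in (230,260,290,315):
    print(u,[ (v,*J(world(p,u,v)).round(1)[:1],round(float(world(p,u,v)[2]*1000),1)) for v in range(76,86,2)])
print(env.observe()["q"])
E
```

```text
[[ 94.   55.7]
 [ 93.8 -49.3]
 [-96.4 -48.2]
 [-96.3  57.2]]
knob [-22.54590886   3.57428478] bar [66.88634052  3.45878582] [83.18916311  3.29616408] rear edge [-103.2383607     5.54408785]
cup horns [ 30.43231951 -42.17456612] [27.40373016 50.35413139]
230 [(76, np.float64(69.9), 26.9), (78, np.float64(69.2), 20.4), (80, np.float64(68.4), 12.9), (82, np.float64(66.9), 11.8), (84, np.float64(65.3), 13.3)]
260 [(76, np.float64(69.9), 26.6), (78, np.float64(69.1), 20.6), (80, np.float64(68.3), 12.8), (82, np.float64(66.0), 22.3), (84, np.float64(64.5), 22.1)]
290 [(76, np.float64(69.9), 26.6), (78, np.float64(69.0), 20.4), (80, np.float64(68.1), 14.9), (82, np.float64(66.8), 12.1), (84, np.float64(65.1), 13.9)]
315 [(76, np.float64(69.8), 26.9), (78, np.float64(69.0), 20.4), (80, np.float64(68.3), 12.4), (82, np.float64(66.8), 11.6), (84, np.float64(65.3), 11.8)]
[-1.11909366e+01  2.76840169e+01  7.86639223e+01  4.06559963e-03
  7.36532222e+01  1.01201681e+02]
```

```bash
cat >> h.py <<'E'
JC=JC+(-1.8*JX+3.8*JY)/1000
TH=np.radians(-22.6);JX=np.array([np.cos(TH),np.sin(TH)]);JY=np.array([-JX[1],JX[0]])
def togo(jx,jy,z=None):
    s=env.observe();R=s["tool_rot"];w=JC+(jx*JX+jy*JY)/1000
    d=np.r_[w,s["position"][2] if z is None else z]-s["position"]
    return (R.T@d/.03).round(2)
E
python3 - <<'E'
from h import *
p=get_image("wrist");print(lift(p)); print(J(env.observe()["position"]),togo(24.3,13.8,.204))
c=np.array([29,-.5]);o=np.array([-4.7,14.3])
for k in range(1,19):
    a=np.radians(4*k);d=np.array([[np.cos(a),-np.sin(a)],[np.sin(a),np.cos(a)]])@o-o
    print(f"0 0 {-k/2} {d[0]/30:.2f} {-d[1]/30:.2f}")
E
```

```text
(array([29.2, -0.4]), np.float64(-71.6), np.float64(38.3), np.float64(0.38))
[-27.65504952  -7.21333172] [ 1.73 -0.69  4.  ]
0 0 -0.5 -0.03 0.01
0 0 -1.0 -0.06 0.03
0 0 -1.5 -0.10 0.04
0 0 -2.0 -0.13 0.06
0 0 -2.5 -0.15 0.08
0 0 -3.0 -0.18 0.10
0 0 -3.5 -0.21 0.13
0 0 -4.0 -0.23 0.16
0 0 -4.5 -0.25 0.18
0 0 -5.0 -0.27 0.21
0 0 -5.5 -0.29 0.24
0 0 -6.0 -0.30 0.27
0 0 -6.5 -0.32 0.31
0 0 -7.0 -0.33 0.34
0 0 -7.5 -0.33 0.37
0 0 -8.0 -0.34 0.41
0 0 -8.5 -0.34 0.44
0 0 -9.0 -0.35 0.48
```

```bash
python3 -m creep '0 0 0 .9 -.35 .3 0; 0 0 0 1.73 -.69 1 0; 0 0 0 1.73 -.69 2 0; 0 0 0 1.73 -.69 3 0; 0 0 0 1.73 -.69 3.6 0; 0 0 0 1.73 -.69 3.9 0; 0 0 0 1.73 -.69 4 0; 0 0 0 1.73 -.69 4 0; 0 0 0 1.73 -.69 4 0'
python3 -m creep '0 0 0 0 0 .05 0;0 0 0 0 0 .1 0; 0 0 0 0 0 .15 0;0 0 0 0 0 .15 0'
python3 -c "
from h import *
print(togo(24.3,13.8,.196))"
```

```text
time_s: 4.55
position: [0.6261, 0.0062, 0.2049]
tool_rot: [[0.924, -0.381, 0.002], [-0.381, -0.924, -0.0], [0.002, -0.0, -1.0]]
ft_force: [0.5, -0.7, 0.1]
grip_width: 0.0001
gripper_force: 0.0
time_s: 4.95
position: [0.6258, 0.0063, 0.1991]
tool_rot: [[0.924, -0.381, -0.0], [-0.381, -0.924, 0.0], [-0.0, 0.0, -1.0]]
ft_force: [-0.4, 0.1, 0.4]
grip_width: -0.0003
gripper_force: 0.0
[-0.01 -0.01  0.1 ]
```

```bash
python3 -m creep '0 0 0 0 0 .03 0;0 0 0 0 0 .05 0;0 0 0 0 0 .05 0' | egrep 'pos|ft'; python3 -m creep '0 0 0 0 0 .02 0;0 0 0 0 0 .02 0' | egrep 'pos|ft';python3 -m creep '0 0 0 0 0 .015 0;0 0 0 0 0 .015 0' | egrep 'pos|ft'
```

```text
position: [0.6258, 0.0062, 0.1976]
ft_force: [0.0, 0.3, -0.9]
position: [0.6258, 0.0062, 0.1971]
ft_force: [-0.1, -0.6, -0.7]
position: [0.6259, 0.0062, 0.1966]
ft_force: [0.1, 0.2, 0.6]
```

```bash
python3 -m creep '0 0 0 0 0 .01 0;0 0 0 0 0 .01 0' | egrep 'pos|ft'; python3 -m creep '0 0 0 0 0 .01 0;0 0 0 0 0 .01 0' | egrep 'pos|ft'
```

```text
position: [0.6259, 0.0062, 0.1965]
ft_force: [-0.2, 0.5, 1.8]
position: [0.6259, 0.0063, 0.1965]
ft_force: [-0.7, -0.2, 4.3]
```

```bash
python3 -m creep '0 0 0 0 0 .01 0;0 0 0 0 0 .01 0' | egrep 'pos|ft'
```

```text
position: [0.626, 0.0062, 0.1965]
ft_force: [-1.8, 0.2, 6.9]
```

```bash
python3 -m creep '0 0 -.5 -.03 .01 -.004 0;0 0 -1 -.06 .03 -.004 0;0 0 -1.5 -.1 .04 -.004 0;0 0 -2 -.13 .06 -.004 0;0 0 -2 -.13 .06 -.004 0' | egrep 'pos|ft'
python3 -c "
from h import *
p=get_image('wrist');print(lift(p,'pics/w4.png'))"
```

```text
position: [0.6217, 0.006, 0.1965]
ft_force: [-0.7, 0.0, 5.1]
(array([37. ,  3.7]), np.float64(-180.6), np.float64(32.8), np.float64(7.7))
```

View pics/w4.png

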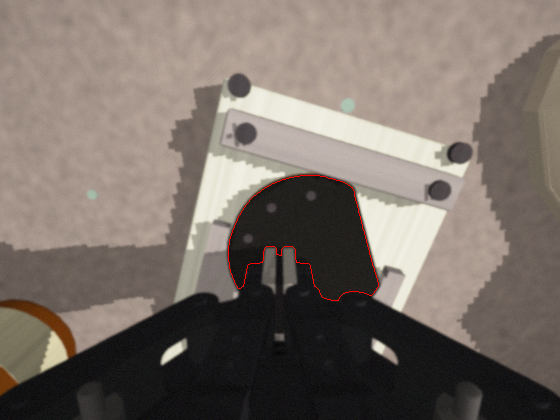

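The gripper masks the lower part of the picture, but the flat runs (354,187) to (378,287), so the lift is turning with the tool (about 16°). I'll continue and make the fit ignore the gripper region.

```bash
sed -i 's/^    P=J(/    c=c[(c[:,1]<240)|(np.abs(c[:,0]-280)>75)\&(c[:,1]<290)]; P=J(/; s/-q\[3\],d@n-q\[3\]\*.75)/-38.4,d@n-28.7)/' h.py
python3 -m creep '0 0 -.5 -.03 .02 0 0;0 0 -1 -.05 .04 0 0;0 0 -1.5 -.08 .07 0 0;0 0 -2 -.1 .1 0 0;0 0 -2.5 -.12 .12 0 0;0 0 -2.5 -.12 .12 0 0' | egrep 'pos|ft'
python3 -c "
from h import *
p=get_image('wrist');print(lift(p,'pics/w5.png'),J(env.observe()['position']))"
```

```text
position: [0.6178, 0.0028, 0.1965]
ft_force: [-0.8, 0.8, 5.1]
(array([32.4, -0.1]), np.float64(-36.4), np.float64(40.0), np.float64(0.28)) [18.60847974  7.32180648]
```

```bash
python3 - <<'E'
from h import *
s=env.observe();R=s["tool_rot"];o=np.array([-13.8,7.4])
for k in range(1,11):
    a=np.radians(min(3.64*k,36.4));d=np.array([[np.cos(a),-np.sin(a)],[np.sin(a),np.cos(a)]])@o-o+[-1.5*min(1,k/3),0]
    w=np.r_[(d[0]*JX+d[1]*JY),0]/30
    t=R.T@w; print(f"0 0 {-np.degrees(a)/8:.2f} {t[0]:.2f} {t[1]:.2f}")
print(np.degrees(np.arctan2(R[1,0],R[0,0])))
E
```

```text
0 0 -0.46 -0.04 0.01
0 0 -0.91 -0.08 0.01
0 0 -1.36 -0.13 0.02
0 0 -1.82 -0.15 0.04
0 0 -2.27 -0.18 0.06
0 0 -2.73 -0.20 0.09
0 0 -3.19 -0.22 0.11
0 0 -3.64 -0.24 0.14
0 0 -4.09 -0.26 0.17
0 0 -4.55 -0.28 0.20
13.606256138734967
```

```bash
python3 -m creep '0 0 -.46 -.04 .01 0 0;0 0 -.91 -.08 .01 0 0;0 0 -1.36 -.13 .02 0 0;0 0 -1.82 -.15 .04 0 0;0 0 -2.27 -.18 .06 0 0;0 0 -2.73 -.2 .09 0 0;0 0 -3.19 -.22 .11 0 0;0 0 -3.64 -.24 .14 0 0;0 0 -4.09 -.26 .17 0 0;0 0 -4.55 -.28 .2 0 0;0 0 -4.55 -.28 .2 0 0' | egrep 'pos|ft'
python3 -c "
from h import *
p=get_image('wrist');print(lift(p,'pics/w6.png'),J(env.observe()['position']))"
```

```text
position: [0.6111, -0.0047, 0.1965]
ft_force: [0.3, 2.2, 5.5]
(array([30.8, -0. ]), np.float64(0.5), np.float64(40.0), np.float64(0.3)) [15.3060431  -2.18354485]
```

```bash
python3 -m creep '0 0 0 .02 .06 0 0;0 0 0 .04 .13 0 0;0 0 0 .06 .19 0 0;0 0 0 .08 .25 0 0;0 0 0 .1 .32 0 0;0 0 0 .11 .35 0 0;0 0 0 .12 .38 0 0; 0 0 0 .12 .38 0 0' | egrep 'pos|ft'
python3 -c "
from h import *
p=get_image('wrist');print(lift(p,'pics/w7.png'),J(env.observe()['position']), togo(40,0))"
```

```text
position: [0.6212, -0.009, 0.1965]
ft_force: [-7.6, 3.1, 11.3]
(array([41.6, -0.4]), np.float64(-359.9), np.float64(40.0), np.float64(0.29)) [26.23744719 -2.24537765] [ 0.21  0.42 -0.  ]
```

```bash
python3 -m creep '0 0 0 -.006 -.018 -.01 0;0 0 0 -.006 -.018 -.015 0' | egrep 'pos|ft';python3 -m creep '0 0 0 0 0 -.02 0;0 0 0 0 0 -.06 0;0 0 0 0 0 -.2 0;0 0 0 0 0 -.6 0;0 0 0 0 0 -1.2 0; 0 0 0 0 0 -1.2 0' | egrep 'pos|ft'
python3 -c "
from h import *
p=get_image('wrist');print(lift(p,'pics/w8.png'),J(env.observe()['position']))"
```

```text
position: [0.6209, -0.0089, 0.1965]
ft_force: [-4.4, 2.3, 5.2]
position: [0.6219, -0.0094, 0.2353]
ft_force: [-0.1, -0.4, 0.5]
(array([41.4, -0.8]), np.float64(0.0), np.float64(40.0), np.float64(0.27)) [26.7501537  -2.41769358]
```

```bash
python3 -m creep '0 0 0 0 0 -1 0;0 0 1 0 0 -2 0;0 0 2 -.2 -.7 -2.8 0;0 0 3 -.4 -1.4 -2.8 0;0 0 4 -.6 -2.1 -2.8 0;0 0 5 -.77 -2.72 -2.8 0;0 0 6 -.77 -2.72 -2.8 0;0 0 7 -.77 -2.72 -2.8 0;0 0 8 -.77 -2.72 -2.8 0;0 0 9 -.77 -2.72 -2.8 0;0 0 9.07 -.77 -2.72 -2.8 0;0 0 9.07 -.77 -2.72 -2.8 0'
python3 - <<'E'
from h import *
p=get_image('wrist');print(lift(p,'pics/w9.png'),J(env.observe()['position']),togo(-58,0,.209))
for n in ("wrist","scene"):
    p=get_image(n);print(n,[(round(b["p"],2),J(world(p,*b["xy"])).round(1),world(p,*b["xy"])[2]) for b in spotter.boxes_of("jaw_post",p)])
    # knob top by depth
    H,W=p["depth"].shape;pts=[]
    for v in range(0,H,1):
        for u in range(0,W,1):
            if p["depth"][v,u]>0:
                w=world(p,u,v)
                if .046<w[2]<.062:
                    j=J(w)
                    if abs(j[0]+23)<25 and abs(j[1])<20: pts.append(j)
    if pts: pts=np.array(pts);print(len(pts),pts.mean(0),pts.min(0),pts.max(0))
E
```

```text
time_s: 11.5
position: [0.544, 0.0255, 0.316]
tool_rot: [[0.925, -0.381, -0.001], [-0.381, -0.925, 0.0], [-0.001, 0.0, -1.0]]
ft_force: [-0.4, 0.2, -0.2]
grip_width: -0.0005
gripper_force: 0.0
(array([41. , -2.2]), np.float64(-0.1), np.float64(40.0), np.float64(0.42)) [-58.23312197  -0.07003335] [ 0.01 -0.    3.57]
wrist [(0.79, array([-14.5,  -0.2]), np.float64(0.02116889350891399)), (0.74, array([-212.3, -266.3]), np.float64(0.020217267679675133))]
500 [-22.13495241  -0.68158285] [-31.70199057  -9.62876609] [-13.91390115   8.28149232]
scene [(0.74, array([-18.5,  -4.7]), np.float64(0.024953227734143546)), (0.64, array([-224.9, -321.4]), np.float64(0.019816150020861012)), (0.54, array([-257.8,  -30.9]), np.float64(0.006462420134478397))]
51 [-20.34233923  -3.72196826] [-30.87145679 -11.67220233] [-13.64406207   6.19706909]
```

View pics/w9.png

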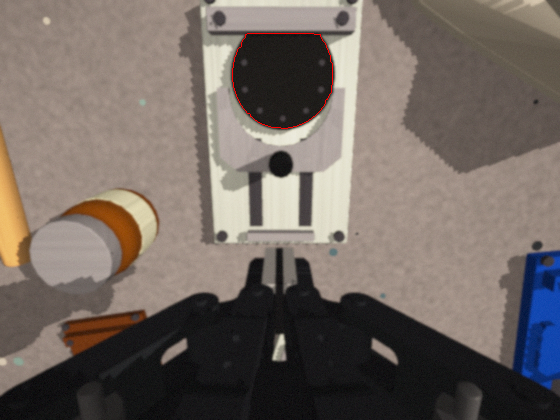

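The lift (283,80) is now flush against the bar, with its edge at row 33. The cup is still back, with a gap behind the lift, and the knob is at (281,163). I'll go down behind the knob.

```bash
python3 -m creep '0 0 0 0 0 1 0;0 0 0 0 0 2 0;0 0 0 0 0 2.8 0;0 0 0 0 0 3.3 0;0 0 0 0 0 3.57 0;0 0 0 0 0 3.57 0' | egrep 'pos|ft'
python3 -m creep '0 0 0 .07 0 0 0;0 0 0 .14 0 0 0;0 0 0 .2 0 0 0;0 0 0 .2 0 0 0' | egrep 'pos|ft'
```

```text
position: [0.544, 0.0255, 0.2086]
ft_force: [-0.3, -0.2, -0.0]
position: [0.5498, 0.0231, 0.2097]
ft_force: [0.4, -1.0, 0.2]
```

```bash
for i in 1; do python3 -m creep '0 0 0 .03 0 0 0;0 0 0 .06 0 0 0;0 0 0 .09 0 0 0;0 0 0 .09 0 0 0' | egrep 'pos|ft'; python3 -m creep '0 0 0 .03 0 0 0;0 0 0 .06 0 0 0;0 0 0 .09 0 0 0;0 0 0 .09 0 0 0' | egrep 'pos|ft'; done
```

```text
position: [0.5521, 0.0221, 0.2092]
ft_force: [-0.2, 0.1, 0.4]
position: [0.5546, 0.0211, 0.2092]
ft_force: [-0.1, 0.2, 0.0]
```

```bash
python3 -m creep '0 0 0 .03 0 0 0;0 0 0 .06 0 0 0;0 0 0 .09 0 0 0;0 0 0 .09 0 0 0' | egrep 'pos|ft'; python3 -m creep '0 0 0 .03 0 0 0;0 0 0 .06 0 0 0;0 0 0 .06 0 0 0' | egrep 'pos|ft'
```

```text
position: [0.5571, 0.0201, 0.2092]
ft_force: [0.7, -0.2, 0.1]
position: [0.5584, 0.0196, 0.2091]
ft_force: [-3.4, 1.5, 1.8]
```

```bash
python3 -m creep '0 0 0 .03 0 0 0;0 0 0 .06 0 0 0;0 0 0 .09 0 0 0;0 0 0 .09 0 0 0' | egrep 'pos|ft'; python3 -c "
from h import *
print(J(env.observe()['position']))"
```

```text
position: [0.5612, 0.0184, 0.2091]
ft_force: [-4.1, 1.0, 0.3]
[-39.56475819  -0.05680916]
```

```bash
python3 -m creep '0 0 0 .03 0 0 0;0 0 0 .06 0 0 0;0 0 0 .09 0 0 0;0 0 0 .12 0 0 0;0 0 0 .15 0 0 0;0 0 0 .18 0 0 0;0 0 0 .21 0 0 0;0 0 0 .24 0 0 0;0 0 0 .27 0 0 0;0 0 0 .3 0 0 0;0 0 0 .3 0 0 0' | egrep 'pos|ft'; python3 -m creep '0 0 0 .02 0 0 0;0 0 0 .04 0 0 0;0 0 0 .04 0 0 0' | egrep 'pos|ft'; python3 -c "
from h import *
print(J(env.observe()['position']));p=get_image('wrist');print(lift(p))"
```

```text
position: [0.5696, 0.0149, 0.2092]
ft_force: [-3.3, 0.6, -0.7]
position: [0.5701, 0.0147, 0.2092]
ft_force: [-6.8, 3.0, 0.9]
[-2.99244493e+01 -8.46577049e-03]
(array([41.1, -1.3]), np.float64(0.0), np.float64(40.0), np.float64(0.45))
```

```bash
for k in 1; do python3 -m creep '0 0 0 .01 0 0 0;0 0 0 .01 0 0 0' | egrep 'pos|ft'; python3 -m creep '0 0 0 .01 0 0 0;0 0 0 .01 0 0 0' | egrep 'pos|ft'; done; python3 -c "
from h import *
print(J(env.observe()['position']));p=get_image('wrist');print(lift(p,'pics/w10.png'))
im=cv2.imread('pics/w10.png');cv2.imwrite('pics/w10c.png',cv2.resize(im[0:280,160:400],None,fx=2.1,fy=2.1))"
```

```text
position: [0.5702, 0.0147, 0.2092]
ft_force: [-8.5, 2.5, 1.2]
position: [0.5704, 0.0146, 0.2091]
ft_force: [-8.6, 4.0, 2.3]
[-2.96759507e+01  1.44937289e-02]
(array([41.1, -1.3]), np.float64(0.1), np.float64(40.0), np.float64(0.45))
```

View pics/w10c.png

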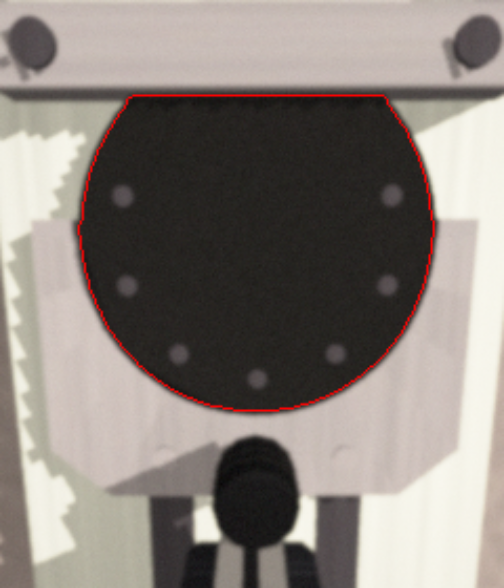

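The picture shows the cup's mouth tight round the lift's back and the flat against the bar. I'll check the travel from the cup ends at (177,105) and (387,105).

```bash
python3 - <<'E'
from h import *
p=get_image('wrist')
print(J(world(p,177,105,z=.022)),J(world(p,387,105,z=.022)),"bar",J(world(p,280,43,z=.028)),"back edge",J(world(p,225,235,z=.022)),J(world(p,340,235,z=.022)))
print("mouth side gap rows")
g=p["image"].astype(int).max(2)
print("col282",[(v,g[v,282]) for v in range(188,204)])
E
python3 -m creep '0 0 0 .015 0 0 0;0 0 0 .015 0 0 0' | egrep 'pos|ft'
```

```text
[45.15213897 47.35534808] [ 45.25034858 -50.06114754] bar [70.09261705 -0.36506598] back edge [-19.44676173  28.13833536] [-19.37696365 -31.85784163]
mouth side gap rows
col282 [(188, np.int64(37)), (189, np.int64(38)), (190, np.int64(42)), (191, np.int64(38)), (192, np.int64(36)), (193, np.int64(40)), (194, np.int64(41)), (195, np.int64(45)), (196, np.int64(61)), (197, np.int64(119)), (198, np.int64(169)), (199, np.int64(192)), (200, np.int64(200)), (201, np.int64(203)), (202, np.int64(204)), (203, np.int64(202))]
position: [0.5706, 0.0146, 0.2091]
ft_force: [-10.8, 3.4, 3.2]
```

```bash
python3 -m creep '0 0 0 -.03 0 0 0;0 0 0 -.15 0 0 0;0 0 0 -.5 0 0 0;0 0 0 -1 0 0 0;0 0 0 -1 0 -1 0;0 0 0 -1 0 -2.5 0;0 0 0 -1 0 -3.5 0;0 0 0 -1 0 -3.5 0' | egrep 'pos|ft'
python3 - <<'E'
from h import *
p=get_image('wrist');print(lift(p,'pics/w11.png'))
im=p["image"];g=cv2.cvtColor(im,cv2.COLOR_BGR2GRAY)
cv2.imwrite('pics/w11c.png',cv2.resize(im[0:260,160:400],None,fx=2.3,fy=2.3))
E
```

```text
position: [0.5441, 0.0257, 0.3188]
ft_force: [-0.6, 0.0, 0.6]
(array([41. , -1.1]), np.float64(-0.0), np.float64(40.0), np.float64(0.39))
```

View pics/w11c.png

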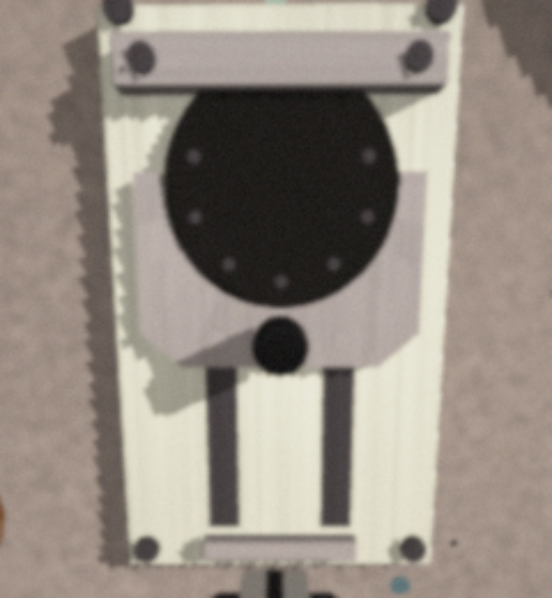

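The lift (crop 282,195) is flush with the bar, and the cup bears on its round back with no visible gap. The gripper is clear, so I'm handing in.

```bash
python3 -c "
from rig import job
print(job.close_job())"
```

```text
the job is handed in; nothing more can be done
None
```

The job is handed in, with no verdict shown: by camera, the lift lies flush and square to the bar, the cup bears on its round back, and the gripper is clear; the hardest push on the lift read about 14 N, close to the 15 N limit.

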